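# Find the plunger with the weak spring and reject it

## Robot

A 6-joint arm with a two-finger parallel gripper is mounted at the origin on the work surface; the furniture and walls round the work are solid. World frame = base frame: x ahead of the robot, y to its left, z up, the work surface at z = 0. Lengths are in m, angles in rad, forces in N, time in s.
With the tool pointing down it reaches from about 0.35 to 1 m from the base axis. Payload 7.1 kg.
Tool frame: the origin (TCP) lies at the very end of the fingers, on their centre line; the grasp point (between the pads) lies 19 mm behind it; z points along the fingers, y is the line along which they close (so a half turn about z gives the same grasp; the last joint's range is limited). The gripper opens to 85 mm and grips with 20 to 120 N. Pads are 22 mm wide; open, the fingers measure 114 mm over their backs; the gripper's body (76 mm by 85 mm) begins 54 mm behind the grasp point. The pads swing forward as they close: fully open they stand 13 mm farther back than shut.
Start: joints at [-1.325, 0.423, 1.63, -0, 1.089, -0.019], TCP at [0.164, -0.603, 0.231] pointing down, gripper open.
Joint ranges: [-3, 3], [-0.9, 2.11], [0.09, 2.58], [-1.31, 4.45], [0.11, 2.69], [-2.54, 2.54]. Speed limits (rad/s): [2.39, 2.39, 3.01, 3.14, 3.14, 3.14].

## Interface

Orientations are given as a rotation vector (axis times angle).
In Python, from bench import observe, capture, camera_info, job_done gives the robot as it stands.
- The arm moves only by the tool apply_moves, never from a script. Its argument "increments" is a list of rows, each an object with "linear": the shift along the tool's x, y, z in cm, a list of three; "twist": the turn, a rotation vector about the tool's x, y, z in degrees, a list of three. A call has 1 to 12 rows; each row shifts and turns the commanded pose from where the row before left it, along the tool's axes as they then stand; what a row does not reach is not made up. A row lasts 1/12 s, in which the tool goes at most 41.7 mm and 7.16 degrees, less where a joint would pass 70% of its speed; a pose out of reach is approached as far as the arm can. A call with a gripper value outside its range is refused whole. "gripper" is the closure, from 0 (fully open) to 1 (shut), set as the call begins (left out, the last holds). The fingers move at their own pace and stop on an object; "grip_force" is the grip in N (left out, the last holds). Time passes only in rows, so rows that do not move let the fingers close. It gives the time, the measured TCP pose, the force, the opening and the grip force at its end, in the units of the state.
- observe(): the state, without advancing time (a new reading comes with each control period).
- capture(name): name is "scene" or "top" or "wrist"; returns the picture (480x640x3 uint8, red, green, blue); there is no depth.
- camera_info(name): a dict with "K" (3x3 intrinsics, pixels), "D" ([k1, k2, p1, p2, k3] as OpenCV has them; the pictures are not rectified), "extrinsics" (4x4, takes a point from camera to world coordinates). Camera axes: x right, y down, z forward; pixel columns grow to the right and rows downward; lengths in m; the calibration is good to about 2 mm. A picture is of the moment at which its call begins: read the wrist's pose just before it. camera_info takes no time and is no camera call; for the wrist camera it gives the pose at the moment of the call.
- job_done(): hands the job in; it is judged then, once.
The state is a dict: "time_s": time; "joint_positions": joint angles; "qd": joint speeds; "tau": joint torques, N m; "tcp_pos": TCP position; "ee_rot": TCP orientation; "force": force on the tool from outside, world axes, zero at the start; "moment": the same for the moment, N m; "opening": finger opening in m; "grip_force": force on a finger pad.
Only numpy, scipy, OpenCV 4.12 (cv2) and the standard library are available. Lean on these libraries where they do the work, as an engineer would, in place of code of your own. Each camera call takes 0.05 s, during which the arm holds its last target. There are 200 camera calls.

## Task

Three spring plungers that look alike stand in a row on the aluminium test plate. Working from left to right, press each plunger's head with the shut fingers, with the same push of about 7 N held for a moment, and see how far it sinks. Then stand the one that sank farthest, whose spring is weak, upright in the square grey reject tray, and leave the other two standing where they are.

Things in the scene. Friction and masses are not known exactly. Their poses are not given: they have to be found in the camera images.
- plunger_1: One of three look-alike spring plungers standing on the plate, at any station; 0.33 kg. Flange 56 mm wide, 10 mm thick; dark round body 40 mm in diameter from 10 to 58 mm up (grip here); above it a stem and a flat round press head 30 mm wide, 8 mm thick, its top 84 mm up when free. Origin: centre of the underside, z up. The springs can be told apart only by pressing.
- head_1 (a joint): How far plunger_1's head is pushed down, m: 0 free, 0.015 fully down; it springs back. All heads start to move at about 1 N. Under the same push of 7 N the three sink about 2, 5 and 11 mm; the weak spring is the one that sinks farthest (fully down at about 9 N).
- head_1_top (a point): Centre of the top face of the press head of plunger_1; it goes down with the head.
- plunger_2: One of three look-alike spring plungers standing on the plate, at any station; 0.33 kg. Flange 56 mm wide, 10 mm thick; dark round body 40 mm in diameter from 10 to 58 mm up (grip here); above it a stem and a flat round press head 30 mm wide, 8 mm thick, its top 84 mm up when free. Origin: centre of the underside, z up. The springs can be told apart only by pressing.
- head_2 (a joint): How far plunger_2's head is pushed down, m: 0 free, 0.015 fully down; it springs back. All heads start to move at about 1 N. Under the same push of 7 N the three sink about 2, 5 and 11 mm; the weak spring is the one that sinks farthest (fully down at about 9 N).
- head_2_top (a point): Centre of the top face of the press head of plunger_2; it goes down with the head.
- plunger_3: One of three look-alike spring plungers standing on the plate, at any station; 0.33 kg. Flange 56 mm wide, 10 mm thick; dark round body 40 mm in diameter from 10 to 58 mm up (grip here); above it a stem and a flat round press head 30 mm wide, 8 mm thick, its top 84 mm up when free. Origin: centre of the underside, z up. The springs can be told apart only by pressing.
- head_3 (a joint): How far plunger_3's head is pushed down, m: 0 free, 0.015 fully down; it springs back. All heads start to move at about 1 N. Under the same push of 7 N the three sink about 2, 5 and 11 mm; the weak spring is the one that sinks farthest (fully down at about 9 N).
- head_3_top (a point): Centre of the top face of the press head of plunger_3; it goes down with the head.
- station_left (a point): Centre of the left-hand (plate's +y end) station on the plate's top surface, as seen from the robot; one plunger stands on each station, the stations are 95 mm apart.
- station_middle (a point): Centre of the middle station on the plate's top surface, as seen from the robot; one plunger stands on each station, the stations are 95 mm apart.
- station_right (a point): Centre of the right-hand (plate's -y end) station on the plate's top surface, as seen from the robot; one plunger stands on each station, the stations are 95 mm apart.
- test_plate: Fixed aluminium plate 85 x 270 x 12 mm, its long side (y axis) runs left to right; the three plungers stand on it. Origin: centre of the underside, z up.
- tray_floor (a point): Centre of the inner floor of the reject tray, 3 mm above the table, x and y axes parallel to its sides: a fixed square shallow open grey sheet-steel tray to the right of the plate, 125 x 125 mm outside, walls 3 mm thick and 24 mm high.
Mind the look-alikes: they are no part of the job. Leave any red look-alike of the plunger_3 alone.

How it is judged:
On the way, in this order (a step that is already met when the one before it is completed fails the run):
1. the left plunger is pressed by the fingers with 4 to 20 N, its head down by more than 1 mm, for 0.3 s (((horizontal distance between plunger_1 and station_left below 0.03 m and value of joint head_1 above 0.001 m and contact force between the fingers and plunger_1 between 4 and 20 N) or (horizontal distance between plunger_2 and station_left below 0.03 m and value of joint head_2 above 0.001 m and contact force between the fingers and plunger_2 between 4 and 20 N) or (horizontal distance between plunger_3 and station_left below 0.03 m and value of joint head_3 above 0.001 m and contact force between the fingers and plunger_3 between 4 and 20 N))), for 0.3 s.
2. the middle plunger is pressed by the fingers with 4 to 20 N, its head down by more than 1 mm, for 0.3 s (((horizontal distance between plunger_1 and station_middle below 0.03 m and value of joint head_1 above 0.001 m and contact force between the fingers and plunger_1 between 4 and 20 N) or (horizontal distance between plunger_2 and station_middle below 0.03 m and value of joint head_2 above 0.001 m and contact force between the fingers and plunger_2 between 4 and 20 N) or (horizontal distance between plunger_3 and station_middle below 0.03 m and value of joint head_3 above 0.001 m and contact force between the fingers and plunger_3 between 4 and 20 N))), for 0.3 s.
3. the right plunger is pressed by the fingers with 4 to 20 N, its head down by more than 1 mm, for 0.3 s (((horizontal distance between plunger_1 and station_right below 0.03 m and value of joint head_1 above 0.001 m and contact force between the fingers and plunger_1 between 4 and 20 N) or (horizontal distance between plunger_2 and station_right below 0.03 m and value of joint head_2 above 0.001 m and contact force between the fingers and plunger_2 between 4 and 20 N) or (horizontal distance between plunger_3 and station_right below 0.03 m and value of joint head_3 above 0.001 m and contact force between the fingers and plunger_3 between 4 and 20 N))), for 0.3 s.
At the end, for the whole second after the job is handed in: The plunger with the weakest spring stands upright (within 0.12 rad), at rest, on the reject tray's floor (underside within 6 mm of it, centre within 50 mm of the tray's); the other two stand upright (within 0.12 rad), at rest, within 30 mm of where they started (horizontal distance between plunger_2 and tray_floor below 0.05 m and z of plunger_2 in the frame of tray_floor below 0.006 m and angle between each of plunger_2, plunger_1, plunger_3's own z axis and vertical below 0.12 rad and linear speed of each of plunger_2, plunger_1, plunger_3 below 0.03 m/s and distance of each of plunger_1, plunger_3 from where it was at the start of the episode below 0.03 m); the robot touches nothing.
It also fails if it takes over 54 s, if anything falls off the work surface, if the arm or the gripper's body presses on something with over 40 N, if the wrist force passes 120 N, or if a joint passes its speed limit or range.

## Working session

There is one attempt and no reset: what is moved stays moved. The work goes in short steps, Python scripts to look and compute and a tool call to move; the robot and the scene stay as the last step left them, time stands still between calls to the robot, and variables do not carry over. Pictures are saved under pics/ and viewed, at most 10 in all, crops included, and the job is handed in when it is done.

Besides the shell and the picture viewer there is one more tool, called after "Emit:" as name(argument=value, ...) on one line, values as JSON. apply_moves: Moves the arm, as the interface text tells. Its arguments: {"type":"object","properties":{"increments":{"type":"array","items":{"type":"object","properties":{"linear":{"type":"array","items":{"type":"number"}},"twist":{"type":"array","items":{"type":"number"}}}}},"gripper":{"type":"number"},"grip_force":{"type":"number"}},"required":["increments"]}

```bash
mkdir -p pics; ls
python3 - <<'E'
from bench import *
import cv2,numpy as np
s=observe();print(s)
for n in("scene","top"):
    cv2.imwrite(f"pics/{n}0.png",capture(n)[:,:,::-1]);c=camera_info(n);print(n,np.round(c["K"],1).tolist(),c["D"],np.round(c["extrinsics"],4).tolist())
E
```

```text
pics
{'time_s': 0.0, 'joint_positions': array([-1.32500924e+00,  4.23856040e-01,  1.63066924e+00, -1.80263252e-05,
        1.08860950e+00, -1.89854599e-02]), 'qd': array([-0.00058302, -0.00225464,  0.00110865, -0.00029299, -0.00059903,
       -0.00048215]), 'tau': array([ 2.86948736e-03, -5.57388532e+01, -2.81745583e+01,  2.44652419e-04,
        7.27024191e-03,  1.84422206e-06]), 'tcp_pos': array([ 0.16345408, -0.60269011,  0.23054436]), 'ee_rot': array([-3.11258410e+00, -4.14500952e-01,  2.98879684e-04]), 'force': array([0.30952367, 0.36265226, 0.24055544]), 'moment': array([-0.00546628,  0.03537635,  0.03426599]), 'grip_force': 0.0, 'opening': 0.08572908985976689}
scene [[468.8, 0.0, 319.5], [0.0, 468.8, 236.7], [0.0, 0.0, 1.0]] [0.00536168 0.         0.         0.         0.        ] [[-0.7485, -0.3736, 0.5479, -0.0063], [-0.6631, 0.4323, -0.6111, 0.4393], [-0.0086, -0.8207, -0.5713, 0.5822], [0.0, 0.0, 0.0, 1.0]]
top [[479.4, 0.0, 314.7], [0.0, 479.4, 245.1], [0.0, 0.0, 1.0]] [-0.08061485  0.          0.          0.          0.        ] [[0.0192, -0.9754, 0.2198, 0.2847], [-0.9998, -0.02, -0.0014, -0.1072], [0.0057, -0.2197, -0.9756, 0.9263], [0.0, 0.0, 0.0, 1.0]]
```

View pics/top0.png

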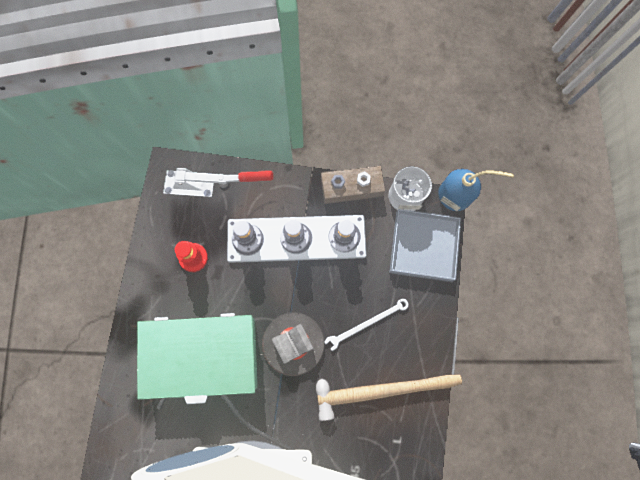

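View pics/scene0.png

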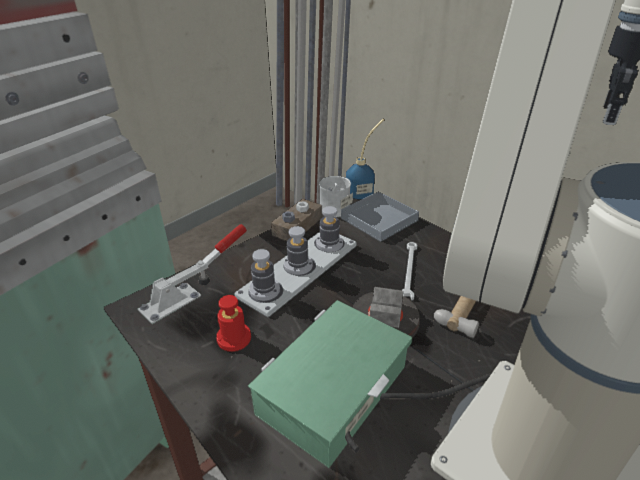

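The top view shows the plate at about (228–366, 216–263) with heads near (243,229), (293,228), (343,229). The tray is at (390–460, 210–283) and the red look-alike at (191,256). The scene view confirms this.

```bash
cat > h.py <<'E'
from bench import *
import cv2,numpy as np
from scipy.spatial.transform import Rotation as R
def ray(px,z,c):
    p=cv2.undistortPoints(np.array(px,float).reshape(-1,1,2),np.array(c["K"]),np.array(c["D"])).reshape(-1,2)
    E=np.array(c["extrinsics"]);d=np.c_[p,np.ones(len(p))]@E[:3,:3].T;o=E[:3,3]
    return o+d*((z-o[2])/d[:,2])[:,None]
def pix(P,c):
    E=np.linalg.inv(np.array(c["extrinsics"]));
    return cv2.projectPoints(np.array(P,float).reshape(-1,1,3),cv2.Rodrigues(E[:3,:3])[0],E[:3,3],np.array(c["K"]),np.array(c["D"]))[0].reshape(-1,2)
E
python3 - <<'E'
from h import *
c=camera_info("top");im=cv2.imread("pics/top0.png");g=im.min(2)
hsv=cv2.cvtColor(im,cv2.COLOR_BGR2HSV)
m=np.zeros_like(g);m[205:275,220:375]=(g[205:275,220:375]>165)*255
pts=cv2.findNonZero(cv2.morphologyEx(m,cv2.MORPH_OPEN,np.ones((2,2))))
W=ray(pts,0.012,c)[:,:2];r=cv2.minAreaRect((W*1000).astype(np.float32));print("plate",r,cv2.boxPoints(r))
t=np.zeros_like(g);b=hsv
t[205:290,383:468]=((g>85)&(g<215))[205:290,383:468]*255
n,l,st,ce=cv2.connectedComponentsWithStats(cv2.morphologyEx(t,cv2.MORPH_OPEN,np.ones((3,3))));k=1+np.argmax(st[1:,4]);print(st[k])
W=ray(cv2.findNonZero((l==k).astype(np.uint8)),0.024,c)[:,:2];r=cv2.minAreaRect((W*1000).astype(np.float32));print("tray",r)
for p in[(243,229),(293,228),(343,229)]:print(p,ray(p,.096,c).round(4))
cr=cv2.resize(im[200:295,220:470],None,fx=3.2,fy=3.2,interpolation=cv2.INTER_CUBIC);cv2.imwrite("pics/crop.png",cr)
E
```

```text
plate ((503.17718505859375, -73.00808715820312), (85.71461486816406, 269.9898986816406), 3.105574607849121) [[ 453.06934   59.46677]
 [ 467.6963  -210.12662]
 [ 553.28503 -205.48294]
 [ 538.6581    64.11044]]
[ 383  205   78   85 5333]
tray ((489.601318359375, -316.893310546875), (152.90757751464844, 170.41482543945312), 89.35784912109375)
(243, 229) [[0.4986 0.0207 0.096 ]]
(293, 228) [[ 0.5023 -0.0689  0.096 ]]
(343, 229) [[ 0.5023 -0.1584  0.096 ]]
```

View pics/crop.png

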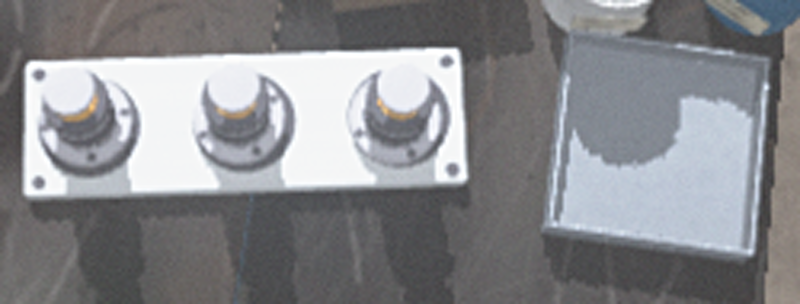

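Run:
```python
from h import *
c=camera_info("top")
f=lambda a:np.array(a)/3.2+[220,200]
T=ray(f([(570,33),(770,58),(752,256),(545,232)]),.024,c);print("tray",T.round(4),T.mean(0).round(4))
H=ray(f([(73,90),(236,88),(400,90)]),.096,c);print("heads",H.round(4))
print("block,cup",ray([(322,203),(383,198),(410,208),(396,200)],.02,c).round(3))
s=observe();M=R.from_rotvec(s["ee_rot"]).as_matrix();print(M.round(3));print((M.T@(np.array([H[0][0],H[0][1],.14])-s["tcp_pos"])*100).round(2))
```

```text
tray [[ 0.5615 -0.2713  0.024 ]
 [ 0.5484 -0.3953  0.024 ]
 [ 0.4249 -0.3784  0.024 ]
 [ 0.4372 -0.2539  0.024 ]] [ 0.493  -0.3247  0.024 ]
heads [[ 0.5002  0.0211  0.096 ]
 [ 0.5032 -0.0702  0.096 ]
 [ 0.504  -0.162   0.096 ]]
block,cup [[ 0.574 -0.121  0.02 ]
 [ 0.588 -0.242  0.02 ]
 [ 0.568 -0.296  0.02 ]
 [ 0.584 -0.268  0.02 ]]
[[ 0.965  0.262 -0.   ]
 [ 0.262 -0.965  0.001]
 [ 0.    -0.001 -1.   ]]
[ 48.83 -51.38   9.14]
```

Emit:
apply_moves(increments=[{"linear": [0,0,0],"twist": [0,0,-7.1]},{"linear": [0,0,0],"twist": [0,0,-7.1]},{"linear": [0,0,0],"twist": [0,0,-7.1]},{"linear": [0,0,0],"twist": [0,0,-7.1]},{"linear": [0,0,0],"twist": [0,0,-7.1]},{"linear": [0,0,0],"twist": [0,0,-7.1]},{"linear": [0,0,0],"twist": [0,0,-7.1]},{"linear": [0,0,0],"twist": [0,0,-7.1]},{"linear": [0,0,0],"twist": [0,0,-7.1]},{"linear": [0,0,0],"twist": [0,0,-7.1]},{"linear": [0,0,0],"twist": [0,0,-7.1]}], gripper=1, grip_force=40)

```text
time_s: 1.02
tcp_pos: [0.1635, -0.6029, 0.2308]
ee_rot: [-2.15, -2.29, -0.001]
force: [0.1, 0.4, -1.0]
opening: 0.0001
grip_force: 0.0
```

```bash
cat >> h.py <<'E'
def to(x,y,z):
    s=observe();M=R.from_rotvec(s["ee_rot"]).as_matrix()
    print("t",s["time_s"],"tcp",s["tcp_pos"].round(4),"F",s["force"].round(2),"j",s["joint_positions"].round(2),"open",round(s["opening"],4),"\nM",M.round(3).tolist(),"\nmove cm",(M.T@(np.array([x,y,z])-s["tcp_pos"])*100).round(2))
E
python3 -c "
from h import *
to(.4995,.0215,.14)"
```

```text
t 1.0167 tcp [ 0.1635 -0.6029  0.2308] F [ 0.14  0.36 -0.95] j [-1.33  0.42  1.63  0.    1.09 -1.39] open 0.0001 
M [[-0.063, 0.998, -0.0], [0.998, 0.063, 0.001], [0.001, -0.0, -1.0]] 
move cm [60.18 37.48  9.13]
```

Emit:
apply_moves(increments=[{"linear": [3.34,2.08,0]},{"linear": [3.34,2.08,0]},{"linear": [3.34,2.08,0]},{"linear": [3.34,2.08,0]},{"linear": [3.34,2.08,0]},{"linear": [3.34,2.08,0]},{"linear": [3.34,2.08,0]},{"linear": [3.34,2.08,0]},{"linear": [3.34,2.08,0]},{"linear": [3.34,2.08,0]},{"linear": [3.34,2.08,0]},{"linear": [3.34,2.08,0]}])

```text
validation failed for argument at $.in...
```

Emit:
apply_moves(increments=[{"linear": [3.34,2.08,1]},{"linear": [3.34,2.08,1]},{"linear": [3.34,2.08,1]},{"linear": [3.34,2.08,1]},{"linear": [3.34,2.08,1]},{"linear": [3.34,2.08,1]},{"linear": [0,0,1]},{"linear": [0,0,1]},{"linear": [0,0,0]}])

```text
validation failed for argument at $.in...
```

```bash
python3 -c "
from h import *
to(.4995,.0215,.1)
cv2.imwrite('pics/w1.png',capture('scene')[150:330,150:390,::-1].repeat(3,0).repeat(3,1))"
```

```text
t 1.0167 tcp [ 0.1635 -0.6029  0.2308] F [ 0.14  0.36 -0.95] j [-1.33  0.42  1.63  0.    1.09 -1.39] open 0.0001 
M [[-0.063, 0.998, -0.0], [0.998, 0.063, 0.001], [0.001, -0.0, -1.0]] 
move cm [60.18 37.48 13.13]
```

View pics/w1.png

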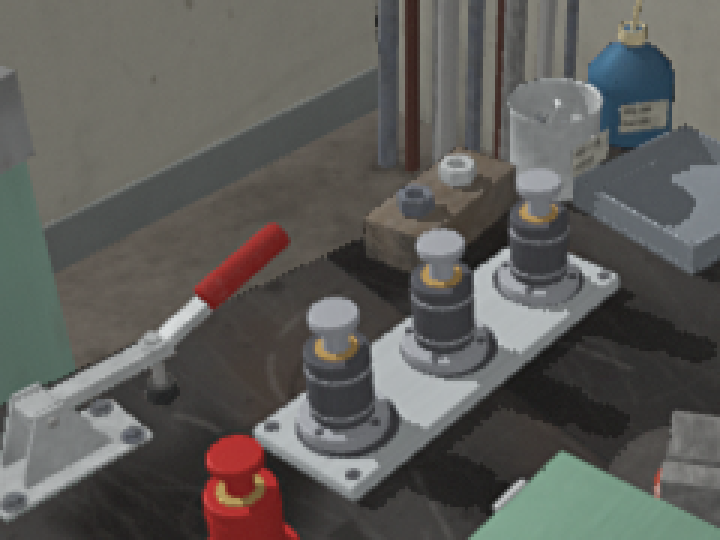

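The moves were refused because every row needs a twist, so nothing moved. The scene crop shows free heads at full-image pixels of about (261,254), (297,231) and (330,211).

Emit:
apply_moves(increments=[{"linear": [3.34,2.08,0],"twist": [0,0,0]},{"linear": [3.34,2.08,0],"twist": [0,0,0]},{"linear": [3.34,2.08,0],"twist": [0,0,0]},{"linear": [3.34,2.08,0],"twist": [0,0,0]},{"linear": [3.34,2.08,0],"twist": [0,0,0]},{"linear": [3.34,2.08,0],"twist": [0,0,0]},{"linear": [3.34,2.08,0],"twist": [0,0,0]},{"linear": [3.34,2.08,0],"twist": [0,0,0]},{"linear": [3.34,2.08,0],"twist": [0,0,0]},{"linear": [3.34,2.08,0],"twist": [0,0,0]},{"linear": [3.34,2.08,0],"twist": [0,0,0]},{"linear": [3.34,2.08,0],"twist": [0,0,0]}])

```text
time_s: 2.07
tcp_pos: [0.3903, -0.187, 0.2314]
ee_rot: [2.161, 2.28, 0.0]
force: [0.5, -0.4, 0.2]
opening: 0.0001
grip_force: 0.0
```

```bash
python3 -c "
from h import *
to(.4995,.0215,.14)
print(ray([(261.3,254),(297,230.7),(330,211)],.096,camera_info('scene')).round(4))"
```

```text
t 2.0667 tcp [ 0.3903 -0.187   0.2314] F [ 0.5  -0.38  0.21] j [-0.47  0.14  2.04 -0.    0.97 -0.53] open 0.0001 
M [[-0.054, 0.999, 0.0], [0.999, 0.054, -0.0], [-0.0, 0.0, -1.0]] 
move cm [20.23 12.02  9.14]
[[ 0.5012  0.0242  0.096 ]
 [ 0.5042 -0.068   0.096 ]
 [ 0.5029 -0.1605  0.096 ]]
```

Emit:
apply_moves(increments=[{"linear": [3.37,2.0,1],"twist": [0,0,0]},{"linear": [3.37,2.0,1],"twist": [0,0,0]},{"linear": [3.37,2.0,1],"twist": [0,0,0]},{"linear": [3.37,2.0,1],"twist": [0,0,0]},{"linear": [3.37,2.0,1.5],"twist": [0,0,0]},{"linear": [3.37,2.0,1.5],"twist": [0,0,0]},{"linear": [0,0,2.5],"twist": [0,0,0]},{"linear": [0,0,2.2],"twist": [0,0,0]},{"linear": [0,0,1],"twist": [0,0,0]},{"linear": [0,0,0],"twist": [0,0,0]},{"linear": [0,0,0],"twist": [0,0,0]},{"linear": [0,0,0],"twist": [0,0,0]}])

```text
time_s: 3.07
tcp_pos: [0.4986, 0.019, 0.1055]
ee_rot: [2.158, 2.281, 0.002]
force: [0.1, -0.7, 0.4]
opening: 0.0001
grip_force: 0.0
```

```bash
python3 -c "
from h import *
to(.5,.022,.096)"
```

```text
t 3.0667 tcp [0.4986 0.019  0.1055] F [ 0.11 -0.67  0.38] j [ 0.01  0.44  1.99 -0.    0.72 -0.04] open 0.0001 
M [[-0.055, 0.998, 0.001], [0.998, 0.055, 0.0], [-0.0, 0.001, -1.0]] 
move cm [0.3  0.16 0.95]
```

Emit:
apply_moves(increments=[{"linear": [0.3,0.15,0.5],"twist": [0,0,0]},{"linear": [0,0,0.5],"twist": [0,0,0]},{"linear": [0,0,0],"twist": [0,0,0]},{"linear": [0,0,0],"twist": [0,0,0]}])

```text
time_s: 3.4
tcp_pos: [0.5, 0.0224, 0.095]
ee_rot: [2.157, 2.283, 0.002]
force: [2.4, -0.0, 2.4]
opening: 0.0003
grip_force: 1.0
```

Emit:
apply_moves(increments=[{"linear": [0,0,0.15],"twist": [0,0,0]},{"linear": [0,0,0],"twist": [0,0,0]},{"linear": [0,0,0],"twist": [0,0,0]}])

```text
time_s: 3.65
tcp_pos: [0.5, 0.0225, 0.0934]
ee_rot: [2.156, 2.283, 0.002]
force: [2.1, -0.0, 4.3]
opening: 0.0001
grip_force: 2.0
```

Emit:
apply_moves(increments=[{"linear": [0,0,0.2],"twist": [0,0,0]},{"linear": [0,0,0],"twist": [0,0,0]},{"linear": [0,0,0],"twist": [0,0,0]},{"linear": [0,0,0],"twist": [0,0,0]}])

```text
time_s: 3.98
tcp_pos: [0.5001, 0.0225, 0.0914]
ee_rot: [2.156, 2.283, 0.002]
force: [2.1, -0.2, 5.7]
opening: 0.0001
grip_force: 3.0
```

Emit:
apply_moves(increments=[{"linear": [0,0,0.1],"twist": [0,0,0]},{"linear": [0,0,0],"twist": [0,0,0]},{"linear": [0,0,0],"twist": [0,0,0]},{"linear": [0,0,0],"twist": [0,0,0]},{"linear": [0,0,0],"twist": [0,0,0]},{"linear": [0,0,0],"twist": [0,0,0]},{"linear": [0,0,0],"twist": [0,0,0]},{"linear": [0,0,0],"twist": [0,0,0]}])

```text
time_s: 4.65
tcp_pos: [0.5003, 0.0225, 0.0906]
ee_rot: [2.156, 2.283, 0.002]
force: [2.8, -0.1, 6.7]
opening: -0.0
grip_force: 3.5
```

Left: about 5.4 mm at 6.7 N, so the medium spring. Next is the middle one.

Emit:
apply_moves(increments=[{"linear": [0,0,-1],"twist": [0,0,0]},{"linear": [0,0,-1],"twist": [0,0,0]},{"linear": [-2.3,-0.05,0],"twist": [0,0,0]},{"linear": [-2.3,-0.05,0],"twist": [0,0,0]},{"linear": [-2.3,-0.05,0],"twist": [0,0,0]},{"linear": [-2.3,-0.05,0],"twist": [0,0,0]},{"linear": [0,0,0.7],"twist": [0,0,0]},{"linear": [0,0,0.5],"twist": [0,0,0]},{"linear": [0,0,0.3],"twist": [0,0,0]},{"linear": [0,0,0],"twist": [0,0,0]},{"linear": [0,0,0],"twist": [0,0,0]}])

```text
time_s: 5.57
tcp_pos: [0.5019, -0.0686, 0.0948]
ee_rot: [-2.155, -2.284, 0.001]
force: [-1.0, -0.0, 0.9]
opening: -0.0
grip_force: 0.7
```

Emit:
apply_moves(increments=[{"linear": [0,0,0.15],"twist": [0,0,0]},{"linear": [0,0,0],"twist": [0,0,0]},{"linear": [0,0,0],"twist": [0,0,0]},{"linear": [0,0,0],"twist": [0,0,0]}])

```text
time_s: 5.9
tcp_pos: [0.5025, -0.0691, 0.0936]
ee_rot: [-2.157, -2.284, -0.0]
force: [-1.0, 2.0, 2.2]
opening: -0.0
grip_force: 1.1
```

Emit:
apply_moves(increments=[{"linear": [0,0,0.2],"twist": [0,0,0]},{"linear": [0,0,0],"twist": [0,0,0]},{"linear": [0,0,0],"twist": [0,0,0]},{"linear": [0,0,0],"twist": [0,0,0]}])

```text
time_s: 6.23
tcp_pos: [0.5026, -0.0694, 0.0916]
ee_rot: [2.157, 2.284, 0.0]
force: [-1.1, 2.0, 3.5]
opening: -0.0
grip_force: 1.6
```

Emit:
apply_moves(increments=[{"linear": [0,0,0.2],"twist": [0,0,0]},{"linear": [0,0,0.2],"twist": [0,0,0]},{"linear": [0,0,0],"twist": [0,0,0]},{"linear": [0,0,0],"twist": [0,0,0]},{"linear": [0,0,0],"twist": [0,0,0]}])

```text
time_s: 6.65
tcp_pos: [0.5025, -0.0694, 0.0875]
ee_rot: [-2.157, -2.284, -0.0]
force: [-1.9, 2.3, 5.7]
opening: 0.0002
grip_force: 2.7
```

Emit:
apply_moves(increments=[{"linear": [0,0,0.22],"twist": [0,0,0]},{"linear": [0,0,0],"twist": [0,0,0]},{"linear": [0,0,0],"twist": [0,0,0]},{"linear": [0,0,0],"twist": [0,0,0]},{"linear": [0,0,0],"twist": [0,0,0]},{"linear": [0,0,0],"twist": [0,0,0]},{"linear": [0,0,0],"twist": [0,0,0]},{"linear": [0,0,0],"twist": [0,0,0]}])

```text
time_s: 7.32
tcp_pos: [0.5026, -0.0693, 0.0854]
ee_rot: [-2.157, -2.284, -0.0]
force: [-1.2, 2.2, 6.3]
opening: -0.0002
grip_force: 3.3
```

Middle: about 10.6 mm at 6.3 N, so the weak one. I still need to press the right one.

Emit:
apply_moves(increments=[{"linear": [0,0,-1.3],"twist": [0,0,0]},{"linear": [0,0,-1.2],"twist": [0,0,0]},{"linear": [-2.3,-0.08,0],"twist": [0,0,0]},{"linear": [-2.3,-0.08,0],"twist": [0,0,0]},{"linear": [-2.3,-0.08,0],"twist": [0,0,0]},{"linear": [-2.3,-0.08,0],"twist": [0,0,0]},{"linear": [0,0,0.7],"twist": [0,0,0]},{"linear": [0,0,0.5],"twist": [0,0,0]},{"linear": [0,0,0.3],"twist": [0,0,0]},{"linear": [0,0,0],"twist": [0,0,0]},{"linear": [0,0,0],"twist": [0,0,0]}])

```text
time_s: 8.23
tcp_pos: [0.5046, -0.161, 0.0953]
ee_rot: [2.156, 2.285, -0.001]
force: [-1.1, -1.2, 3.4]
opening: -0.0001
grip_force: 1.8
```

Emit:
apply_moves(increments=[{"linear": [0,0,0.08],"twist": [0,0,0]},{"linear": [0,0,0],"twist": [0,0,0]},{"linear": [0,0,0],"twist": [0,0,0]},{"linear": [0,0,0],"twist": [0,0,0]}])

```text
time_s: 8.57
tcp_pos: [0.5046, -0.1612, 0.0948]
ee_rot: [2.156, 2.284, -0.0]
force: [-1.7, -2.3, 4.8]
opening: 0.0001
grip_force: 2.5
```

Emit:
apply_moves(increments=[{"linear": [0,0,0.1],"twist": [0,0,0]},{"linear": [0,0,0],"twist": [0,0,0]},{"linear": [0,0,0],"twist": [0,0,0]},{"linear": [0,0,0],"twist": [0,0,0]},{"linear": [0,0,0],"twist": [0,0,0]},{"linear": [0,0,0],"twist": [0,0,0]},{"linear": [0,0,0],"twist": [0,0,0]},{"linear": [0,0,0],"twist": [0,0,0]}])

```text
time_s: 9.23
tcp_pos: [0.5046, -0.1614, 0.0939]
ee_rot: [2.156, 2.284, -0.0]
force: [-2.6, -2.9, 6.5]
opening: -0.0002
grip_force: 3.5
```

Right: about 2.1 mm at 6.5 N, so stiff. The middle one is the reject. I'm opening the gripper and moving above it.

Emit:
apply_moves(increments=[{"linear": [0,0,-1.6],"twist": [0,0,0]},{"linear": [0,0,-1.6],"twist": [0,0,0]},{"linear": [2.27,0.1,0],"twist": [0,0,0]},{"linear": [2.27,0.1,0],"twist": [0,0,0]},{"linear": [2.27,0.1,0],"twist": [0,0,0]},{"linear": [2.27,0.1,0],"twist": [0,0,0]},{"linear": [0,0,0],"twist": [0,0,0]},{"linear": [0,0,0],"twist": [0,0,0]},{"linear": [0,0,0],"twist": [0,0,0]},{"linear": [0,0,0],"twist": [0,0,0]},{"linear": [0,0,0],"twist": [0,0,0]}], gripper=0)

```text
time_s: 10.15
tcp_pos: [0.5034, -0.0713, 0.1254]
ee_rot: [-2.158, -2.283, 0.0]
force: [-0.8, -0.4, -0.1]
opening: 0.0852
grip_force: 0.0
```

```bash
python3 -c "
from h import *
to(.5035,-.0705,.036)
c=camera_info('wrist');print(pix([(.5035,-.0705,.096),(.5035,-.0705,.022)],c).round(0))
cv2.imwrite('pics/w2.png',capture('wrist')[:,:,::-1])"
```

```text
t 10.15 tcp [ 0.5034 -0.0713  0.1254] F [-0.76 -0.36 -0.14] j [-0.16  0.41  1.96  0.    0.77 -0.22] open 0.0852 
M [[-0.056, 0.998, -0.0], [0.998, 0.056, 0.0], [0.0, -0.0, -1.0]] 
move cm [0.08 0.02 8.94]
[[317. 277.]
 [317. 229.]]
```

View pics/w2.png

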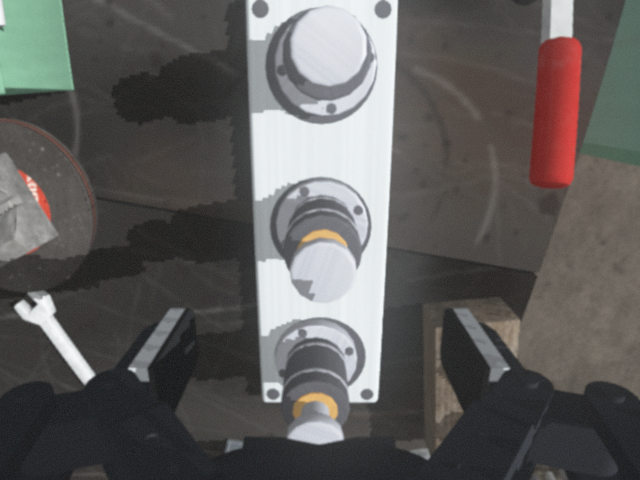

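The wrist view shows the middle head at (324,271) and its flange at about (321,227), 2–3 mm toward +x/+y of my estimate. I'll shift slightly and descend.

Emit:
apply_moves(increments=[{"linear": [0.23,0.21,0],"twist": [0,0,0]},{"linear": [0,0,1.5],"twist": [0,0,0]},{"linear": [0,0,1.5],"twist": [0,0,0]},{"linear": [0,0,1.5],"twist": [0,0,0]},{"linear": [0,0,1.5],"twist": [0,0,0]},{"linear": [0,0,1.5],"twist": [0,0,0]},{"linear": [0,0,1.0],"twist": [0,0,0]},{"linear": [0,0,0.8],"twist": [0,0,0]},{"linear": [0,0,0],"twist": [0,0,0]},{"linear": [0,0,0],"twist": [0,0,0]}])

```text
time_s: 11.03
tcp_pos: [0.5053, -0.0682, 0.0324]
ee_rot: [-2.157, -2.283, 0.0]
force: [0.5, -0.9, 0.5]
opening: 0.0855
grip_force: 0.0
```

Emit:
apply_moves(increments=[{"linear": [0,0,0],"twist": [0,0,0]},{"linear": [0,0,0],"twist": [0,0,0]},{"linear": [0,0,0],"twist": [0,0,0]},{"linear": [0,0,0],"twist": [0,0,0]},{"linear": [0,0,0],"twist": [0,0,0]},{"linear": [0,0,0],"twist": [0,0,0]},{"linear": [0,0,0],"twist": [0,0,0]},{"linear": [0,0,0],"twist": [0,0,0]},{"linear": [0,0,0],"twist": [0,0,0]},{"linear": [0,0,0],"twist": [0,0,0]}], gripper=1, grip_force=40)

```text
time_s: 11.87
tcp_pos: [0.5055, -0.0682, 0.0333]
ee_rot: [2.157, 2.284, 0.0]
force: [-0.8, 0.0, 6.1]
opening: 0.0388
grip_force: 39.9
```

Emit:
apply_moves(increments=[{"linear": [0,0,-0.5],"twist": [0,0,0]},{"linear": [0,0,-1.2],"twist": [0,0,0]},{"linear": [0,0,-1.5],"twist": [0,0,0]},{"linear": [0,0,-1.5],"twist": [0,0,0]},{"linear": [0,0,-1.5],"twist": [0,0,0]},{"linear": [0,0,-1.5],"twist": [0,0,0]},{"linear": [0,0,-1.5],"twist": [0,0,0]},{"linear": [0,0,-1.5],"twist": [0,0,0]},{"linear": [0,0,-1.2],"twist": [0,0,0]},{"linear": [0,0,-0.6],"twist": [0,0,0]},{"linear": [0,0,0],"twist": [0,0,0]}])

```text
time_s: 12.78
tcp_pos: [0.5061, -0.0683, 0.1593]
ee_rot: [2.155, 2.282, 0.003]
force: [-0.1, -0.6, -4.8]
opening: 0.0389
grip_force: 41.1
```

```bash
python3 -c "
from h import *
to(.493,-.3247,.158)
cv2.imwrite('pics/s2.png',capture('scene')[100:350,150:450,::-1].repeat(2,0).repeat(2,1))"
```

```text
t 12.7833 tcp [ 0.5061 -0.0683  0.1593] F [-0.13 -0.62 -4.76] j [-0.16  0.36  1.94 -0.    0.84 -0.21] open 0.0389 
M [[-0.057, 0.998, 0.003], [0.998, 0.057, -0.0], [-0.001, 0.003, -1.0]] 
move cm [-25.52  -2.77   0.14]
```

View pics/s2.png

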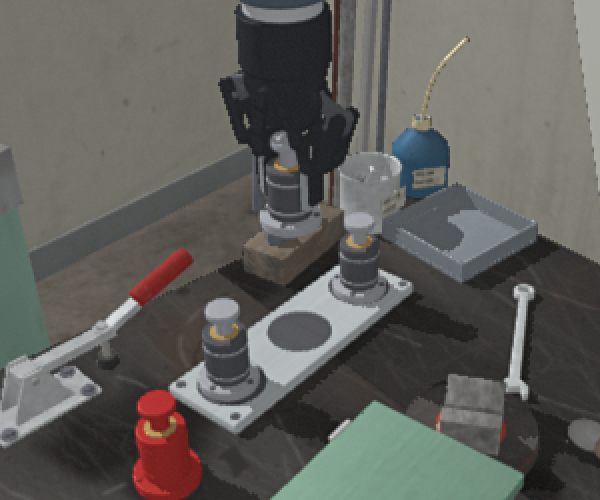

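The scene shows the plunger held upright and the other two standing undisturbed, at (222,350) and (357,258) in the crop. The tray at (465,230) is empty.

Emit:
apply_moves(increments=[{"linear": [-1.5,-0.1,0],"twist": [0,0,0]},{"linear": [-2.6,-0.3,0],"twist": [0,0,0]},{"linear": [-2.8,-0.3,0],"twist": [0,0,0]},{"linear": [-2.8,-0.3,0],"twist": [0,0,0]},{"linear": [-2.8,-0.3,0],"twist": [0,0,0]},{"linear": [-2.8,-0.3,0],"twist": [0,0,0]},{"linear": [-2.8,-0.3,0],"twist": [0,0,0]},{"linear": [-2.8,-0.3,0],"twist": [0,0,0]},{"linear": [-2.6,-0.3,0],"twist": [0,0,0]},{"linear": [-1.5,-0.2,0],"twist": [0,0,0]},{"linear": [-0.5,-0.1,0],"twist": [0,0,0]},{"linear": [0,0,0],"twist": [0,0,0]}])

```text
time_s: 13.83
tcp_pos: [0.4912, -0.3249, 0.1566]
ee_rot: [-2.158, -2.281, 0.0]
force: [0.6, 0.3, -3.7]
opening: 0.0389
grip_force: 41.0
```

Emit:
apply_moves(increments=[{"linear": [0,0,0.7],"twist": [0,0,0]},{"linear": [0,0,1.5],"twist": [0,0,0]},{"linear": [0,0,1.7],"twist": [0,0,0]},{"linear": [0,0,1.7],"twist": [0,0,0]},{"linear": [0,0,1.7],"twist": [0,0,0]},{"linear": [0,0,1.7],"twist": [0,0,0]},{"linear": [0,0,1.5],"twist": [0,0,0]},{"linear": [0,0,1.0],"twist": [0,0,0]},{"linear": [0,0,0.6],"twist": [0,0,0]},{"linear": [0,0,0],"twist": [0,0,0]},{"linear": [0,0,0],"twist": [0,0,0]}])

```text
time_s: 14.75
tcp_pos: [0.4921, -0.3239, 0.0366]
ee_rot: [-2.156, -2.284, -0.0]
force: [-1.1, 0.4, -4.3]
opening: 0.0389
grip_force: 41.0
```

```bash
python3 -c "
from h import *
to(.493,-.3247,.0243)"
```

```text
t 14.75 tcp [ 0.4921 -0.3239  0.0366] F [-1.07  0.43 -4.32] j [-0.6   0.65  1.8   0.    0.69 -0.66] open 0.0389 
M [[-0.058, 0.998, -0.0], [0.998, 0.058, 0.0], [0.0, -0.0, -1.0]] 
move cm [-0.08  0.08  1.23]
```

Emit:
apply_moves(increments=[{"linear": [0,0,0.5],"twist": [0,0,0]},{"linear": [0,0,0.4],"twist": [0,0,0]},{"linear": [0,0,0.2],"twist": [0,0,0]},{"linear": [0,0,0],"twist": [0,0,0]},{"linear": [0,0,0],"twist": [0,0,0]}])

```text
time_s: 15.17
tcp_pos: [0.4919, -0.3244, 0.0256]
ee_rot: [-2.157, -2.284, -0.0]
force: [-0.4, 0.4, -3.7]
opening: 0.0393
grip_force: 41.0
```

Emit:
apply_moves(increments=[{"linear": [0,0,0.1],"twist": [0,0,0]},{"linear": [0,0,0],"twist": [0,0,0]},{"linear": [0,0,0],"twist": [0,0,0]}])

```text
time_s: 15.42
tcp_pos: [0.492, -0.3244, 0.0246]
ee_rot: [2.157, 2.284, 0.0]
force: [-0.3, 0.1, -3.7]
opening: 0.0389
grip_force: 41.0
```

Emit:
apply_moves(increments=[{"linear": [0,0,0.08],"twist": [0,0,0]},{"linear": [0,0,0],"twist": [0,0,0]},{"linear": [0,0,0],"twist": [0,0,0]}])

```text
time_s: 15.67
tcp_pos: [0.492, -0.3245, 0.0243]
ee_rot: [2.157, 2.284, 0.0]
force: [-3.1, 1.2, 4.2]
opening: 0.0386
grip_force: 41.7
```

Floor contact. Releasing.

Emit:
apply_moves(increments=[{"linear": [0,0,0],"twist": [0,0,0]},{"linear": [0,0,0],"twist": [0,0,0]},{"linear": [0,0,0],"twist": [0,0,0]},{"linear": [0,0,0],"twist": [0,0,0]},{"linear": [0,0,0],"twist": [0,0,0]},{"linear": [0,0,0],"twist": [0,0,0]},{"linear": [0,0,0],"twist": [0,0,0]},{"linear": [0,0,0],"twist": [0,0,0]}], gripper=0.25)

```text
time_s: 16.33
tcp_pos: [0.4919, -0.3244, 0.0237]
ee_rot: [-2.157, -2.284, 0.0]
force: [0.1, -0.2, 0.1]
opening: 0.0641
grip_force: 0.0
```

Emit:
apply_moves(increments=[{"linear": [0,0,-0.5],"twist": [0,0,0]},{"linear": [0,0,-1.0],"twist": [0,0,0]},{"linear": [0,0,-1.5],"twist": [0,0,0]},{"linear": [0,0,-1.5],"twist": [0,0,0]},{"linear": [0,0,-2],"twist": [0,0,0]},{"linear": [0,0,-2],"twist": [0,0,0]},{"linear": [0,0,-2],"twist": [0,0,0]},{"linear": [0,0,-2],"twist": [0,0,0]},{"linear": [0,0,-2],"twist": [0,0,0]},{"linear": [0,0,-1],"twist": [0,0,0]},{"linear": [0,0,0],"twist": [0,0,0]},{"linear": [0,0,0],"twist": [0,0,0]}])

```text
time_s: 17.33
tcp_pos: [0.492, -0.3244, 0.1792]
ee_rot: [2.156, 2.283, 0.0]
force: [0.6, -0.0, -0.3]
opening: 0.064
grip_force: 0.0
```

```bash
python3 -c "
from h import *
to(.493,-.3247,.2)
cv2.imwrite('pics/s3.png',capture('scene')[100:350,150:450,::-1].repeat(2,0).repeat(2,1))"
```

```text
t 17.3333 tcp [ 0.492  -0.3244  0.1792] F [ 0.6  -0.04 -0.33] j [-0.6   0.43  1.75  0.    0.96 -0.66] open 0.064 
M [[-0.057, 0.998, 0.001], [0.998, 0.057, -0.001], [-0.001, 0.001, -1.0]] 
move cm [-0.03  0.1  -2.08]
```

View pics/s3.png

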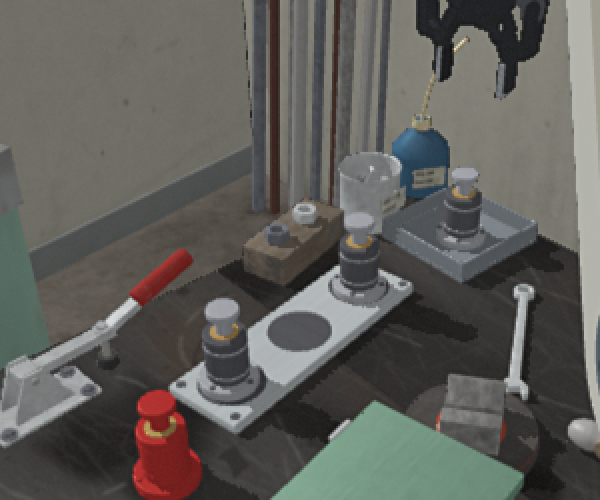

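The weak plunger stands upright in the middle of the tray at (463,210) in the crop. The other two are undisturbed at (222,350) and (357,258), and the gripper is clear.

```bash
python3 -c "
from bench import *
print(job_done())"
```

```text
the job is handed in; nothing more can be done
None
```

I pressed all three plungers at about 6.5 N, and they sank about 5.4 mm (left), 10.6 mm (middle) and 2.1 mm (right); the weak middle one now stands upright in the reject tray, the other two are where they were, and the job is handed in, with no verdict returned.

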